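# Clear the egg cup off the flask and open its cap of unknown thread hand

### The job

The steel flask has to be opened for filling, but a green egg cup is standing on its cap: first stand that egg cup upright on the bare end of the narrow wooden stand, beside its twin, and let go of it. Nobody remembers whether the flask's cap has an ordinary or a reverse thread, so try loosening it both ways until it comes free, lift it off, and finish still holding the cap in the gripper a few centimetres straight above the flask's mouth (do not put it down). Leave the other things on the ledge alone.

Things in the scene. Friction and masses are not known exactly. Their poses are not given: they have to be found in the camera images.
- flask: brushed steel flask, 72 mm across, bolted upright in a dark steel holder (base plate 110 x 110 mm), so it neither moves nor turns. Origin: on the flask's axis at the ledge, 150 mm below the mouth. Its thread, seen only once open, lets a locked cap rise just 2 mm or so, then holds firm; the freed cap is clear of the neck 25 mm up
- flask_mouth (a point): centre of the flask's mouth (flat top of its 35 mm neck), under the cap's head. The greased quick thread's hand differs from start to start: one way the cap turns under 0.35 rad to a firm stop; the other way, 0.7 to 0.9 rad from closed (0.9 to 1.1 from that first stop) frees it to lift straight off, and a second stop follows. Stop turning when it resists: forced on, a 30 N grip slips (some 0.5 N m) and walks off the head
- cap_head (a point): black cap closing the flask: smooth round head 54 mm across, 26 mm high, and a fluted skirt of the same width reaching 20 mm below it round the neck; 46 mm high over all, 160 g, a white mark on top. This point: on the axis, half-way up the head, 13 mm below the flat top, 17 mm above the flask's mouth while closed. Grip the head from above
- egg_cup_center (a point): green plastic egg cup to be moved: 65 mm high, 50 g, foot 40 mm across, thin stem, round bowl 49 mm across in its upper 25 mm. At the start it stands upright on top of the flask's cap. This point is on its axis, half-way up (32.5 mm above its foot); z up along its axis. Grip the bowl, about 14 to 20 mm above this point
- stand: narrow raised wooden stand fixed to the ledge: flat top 46 mm wide (along its x) and 200 mm long (along its y), 70 mm above the ledge. Origin: centre of its underside
- stand_free (a point): centre of the bare end of the stand's top (50 mm from its middle along its -y), at the height of the top; the twin egg cup stands on the other end
- twin_center (a point): second green egg cup, same as the first, standing on the other end of the stand; point half-way up its axis. To be left alone
- measuring_cup: aluminium measuring cup with a side handle, 74 mm across, 62 mm high, standing on the ledge beyond the work; origin: centre of its underside. To be left alone
- plate: white ceramic plate, 170 mm across, 20 mm high, beyond the work; origin: centre of its underside. To be left alone
- spatula: wooden spatula, 260 mm long, laid across the plate; to be left alone
There are look-alikes about, which are no part of the job. What is shaped like the part that bears egg_cup_center but blue or yellow is not meant.

How it is judged:
By the outcome, as a careful person would: the job done as asked, in the order asked, and still so for the second after the job is handed in, while the arm keeps its last pose, push and grip.
It also fails if it takes over 54 s, if anything falls off the work surface, if the arm or the gripper's body presses on something with over 40 N, if the wrist force passes 120 N, or if a joint passes its speed limit or range.

### The arm

A 6-joint arm with a two-finger parallel gripper is mounted at the origin on the work surface. World frame = base frame: x ahead of the robot, y to its left, z up, the work surface at z = 0. Lengths are in mm, angles in rad, forces in N, time in s.
With the tool pointing down it reaches from about 350 to 875 mm from the base axis. Payload 4.2 kg.
Tool frame: the origin (TCP) lies at the very end of the fingers, on their centre line; the grasp point (between the pads) lies 19 mm behind it; z points along the fingers, y is the direction in which the jaws open and shut (so a half turn about z gives the same grasp; the last joint's range is limited). The gripper opens to 85 mm and grips with 20 to 120 N. Pads are 22 mm wide; open, the fingers measure 114 mm over their backs; the gripper's body (76 mm by 85 mm) begins 54 mm behind the grasp point. The pads swing forward as they close: fully open they stand 13 mm farther back than shut.
Start: joints at [1.378, 0.385, 0.008, 0, -1.194, -0.259], TCP at [272.832, 562.283, 231.312] pointing down, gripper open.
Joint ranges: [-3.14, 3.14], [-1.21, 2.06], [-1.07, 1.41], [-3.16, 2.05], [-2.99, -0.16], [-3.1, 3.1]. Speed limits (rad/s): [2.79, 2.79, 3.14, 3.14, 3.14, 3.14].

### API

Orientations are given as a unit quaternion [x, y, z, w].
In Python, from bench import read_state, get_image, camera_params, job_done gives the robot as it stands.
- The arm moves only by the tool send_rows, never from a script. Its arguments are lists of equal length, an entry for each row: "translation": the shift along the tool's x, y, z in m, a list of three; "yaw": the turn about the tool's z in degrees; "fingers": the closure in counts, from 0 (fully open) to 255 (shut). A call has 1 to 12 rows; each row is the pose to reach, as a shift and turn from the pose measured when the call began, along the tool's axes at that moment; what a row does not reach only later rows make up. A row lasts 1/10 s, in which the tool goes at most 50 mm and 8.59 degrees, less where a joint would pass 70% of its speed; a pose out of reach is approached as far as the arm can. A call with a gripper value outside its range is refused whole. The fingers move at their own pace and stop on an object; the grip force is fixed at half the most. Time passes only in rows, so rows that repeat a pose let the fingers close. It gives the time, the measured TCP pose, the force and the opening at its end, in the units of the state.
- read_state(): the state, without advancing time (a new reading comes with each control period).
- get_image(name): name is "side" or "top"; returns the picture (420x560x3 uint8, blue, green, red); there is no depth.
- camera_params(name): a dict with "mtx" (3x3 intrinsics, pixels), "rvec" (rotation vector, rad) and "tvec" (3), from world to camera coordinates, as OpenCV has them. Camera axes: x right, y down, z forward; pixel columns grow to the right and rows downward; lengths in mm; the calibration is good to about 2 mm. A picture is of the moment at which its call begins. camera_params takes no time and is no camera call.
- job_done(): hands the job in, once; it reports no verdict.
The state is a dict: "clock": time; "joints": joint angles; "joint_vel": joint speeds; "joint_efforts": joint torques, N m; "position": TCP position; "ee_rot": TCP orientation; "contact_force": force on the tool from outside, world axes, zero at the start; "wrist_torque": the same for the moment, N m; "gripper_width": finger opening in mm.
Only numpy, scipy, OpenCV 4.12 (cv2) and the standard library are available. Lean on these libraries where they do the work, as an engineer would, in place of code of your own. Each camera call takes 0.05 s, during which the arm holds its last target.

## Working session

There is one attempt and no reset: what is moved stays moved. The work goes in short steps, Python scripts to look and compute and a tool call to move; the robot and the scene stay as the last step left them, time stands still between calls to the robot, and variables do not carry over. Pictures are saved under pics/ and viewed, and the job is handed in when it is done.

Besides the shell and the picture viewer there is one more tool, called after ">>>" as name(argument=value, ...), one argument or row to a line, values as JSON. send_rows: Moves the arm, as the interface text tells. Its arguments: {"type":"object","properties":{"translation":{"type":"array","items":{"type":"array","items":{"type":"number"}}},"yaw":{"type":"array","items":{"type":"number"}},"fingers":{"type":"array","items":{"type":"number"}}},"required":["translation","yaw","fingers"]}

```bash
mkdir -p pics; ls
python3 - <<'E'
from bench import *
import cv2
for n in("side","top"):
    im=get_image(n);cv2.imwrite(f"pics/{n}0.png",im)
    p=camera_params(n);print(n,p)
s=read_state();print(s)
E
```

```text
pics
side {'mtx': array([[430.85081137,   0.        , 279.01347105],
       [  0.        , 430.85081137, 212.56898378],
       [  0.        ,   0.        ,   1.        ]]), 'rvec': array([ 2.3936661 , -0.69678942,  0.23045558]), 'tvec': array([-533.08503027,  325.5604194 ,  839.76787942])}
top {'mtx': array([[413.006539  ,   0.        , 271.41206274],
       [  0.        , 413.006539  , 205.60862622],
       [  0.        ,   0.        ,   1.        ]]), 'rvec': array([ 2.15049526, -2.16467468,  0.10323265]), 'tvec': array([-11.43121505, 634.73911298, 941.1964816 ])}
{'clock': 0.1, 'joints': array([ 1.37759912e+00,  3.85456600e-01,  6.76396600e-03, -4.23909515e-04,
       -1.19399750e+00, -2.58616996e-01]), 'joint_vel': array([ 0.00127662, -0.00161365,  0.00359123,  0.00213772,  0.00014062,
        0.00094052]), 'joint_efforts': array([-5.36385528e-05, -3.93317592e+01,  1.88931048e+01,  4.19789582e+00,
       -2.56429703e-03,  5.43966280e-06]), 'position': array([272.6243098 , 561.82788964, 230.34711549]), 'ee_rot': array([ 9.74573357e-01, -2.24066589e-01, -1.65938570e-04,  9.52842058e-04]), 'contact_force': array([-1.22775607, -0.59975219, -0.49628396]), 'wrist_torque': array([ 0.02573249, -0.03261725, -0.02783014]), 'gripper_width': 85.42062883116863}
```

View pics/side0.png

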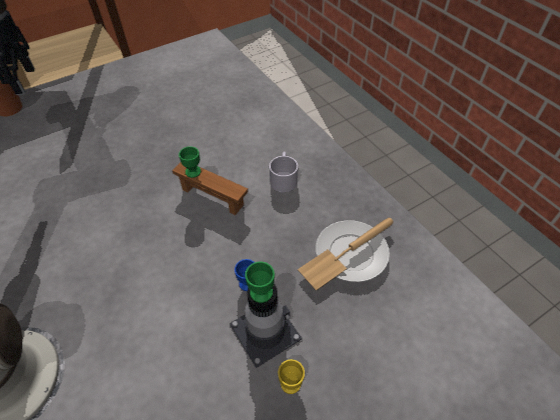

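View pics/top0.png

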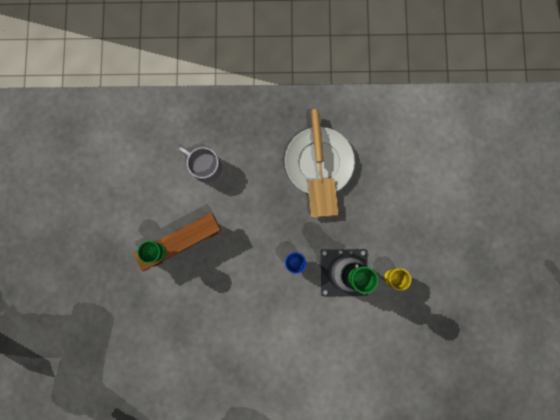

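The side view shows the green cup on the flask at (260,278), its twin on the stand at (190,160), a blue cup at (246,275) and a yellow one at (291,376). In the top view they are at (363,280), (150,252), (295,263) and (399,279). The cup meant is the green one on the cap. I'll enlarge to confirm it and measure.

Run:
```python
import cv2,numpy as np
s=cv2.imread("pics/side0.png");t=cv2.imread("pics/top0.png")
def crop(im,x,y,w,h,k):return cv2.resize(im[y:y+h,x:x+w],None,fx=k,fy=k,interpolation=cv2.INTER_CUBIC)
a=crop(s,220,240,100,150,4);b=crop(t,280,235,140,100,4) 
c=np.zeros((600,800,3),np.uint8)
c[:600,:400]=a; c[:400,400:]=b[:, :400] 
cv2.imwrite("pics/c1.png",c)
d=np.zeros((600,800,3),np.uint8)
d[:400,:400]=crop(s,160,135,100,100,4); d[:400,400:]=crop(t,125,190,100,100,4)
cv2.imwrite("pics/c2.png",d)
```

```text
(no output)
```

View pics/c1.png

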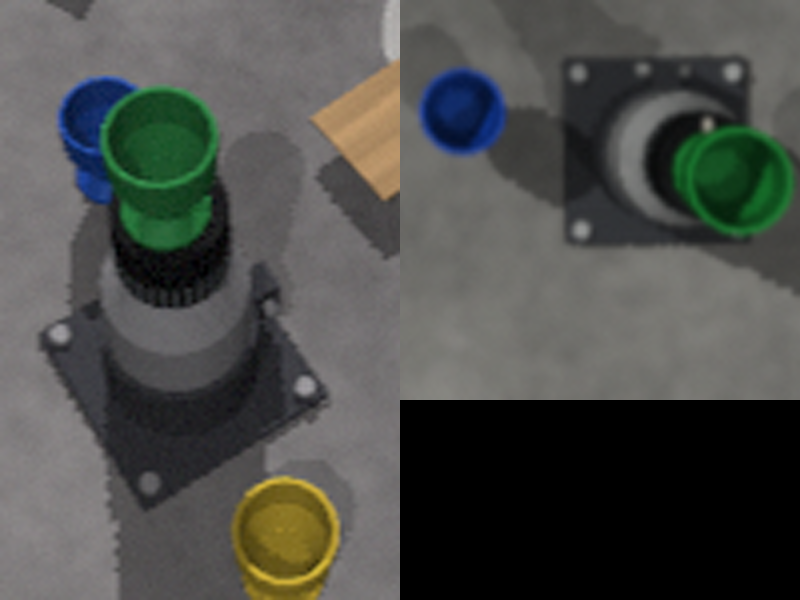

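View pics/c2.png

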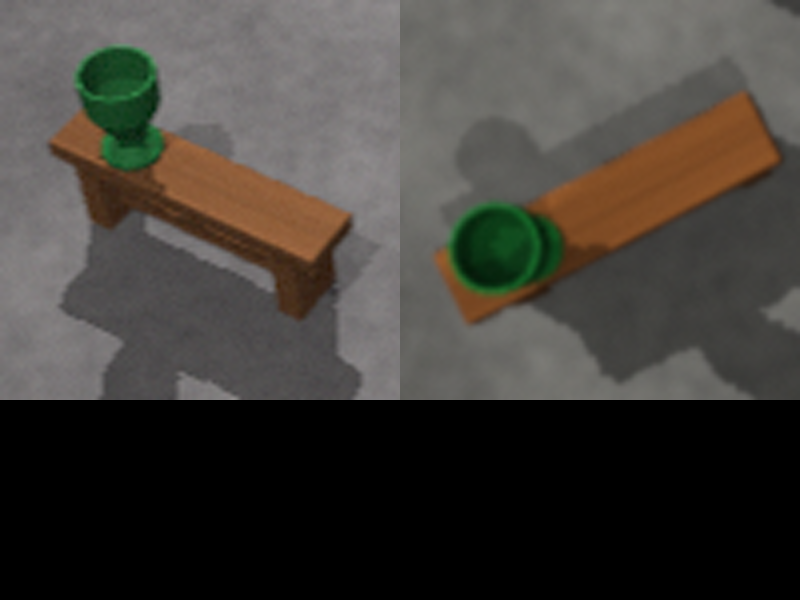

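```bash
cat > h.py <<'E'
import cv2,numpy as np
from bench import camera_params
from scipy.optimize import least_squares
P={n:camera_params(n) for n in("side","top")}
def proj(n,X):
    p=P[n];return cv2.projectPoints(np.asarray(X,float).reshape(-1,1,3),p["rvec"],p["tvec"],p["mtx"],None)[0].reshape(-1,2)
def back(n,uv,z):
    p=P[n];R=cv2.Rodrigues(p["rvec"])[0];C=-R.T@p["tvec"].ravel()
    d=R.T@np.linalg.inv(p["mtx"])@np.array([uv[0],uv[1],1.]);return C+d*(z-C[2])/d[2]
def tri(a,b):
    f=lambda X:np.r_[proj("side",X)[0]-a,proj("top",X)[0]-b]
    r=least_squares(f,[500,0,100.]);return r.x,r.fun
def green(im,roi):
    x,y,w,h=roi;m=np.zeros(im.shape[:2],np.uint8)
    b,g,r=[im[...,i].astype(int) for i in range(3)]
    q=((g>1.5*r)&(g>1.4*b)&(g>30)).astype(np.uint8);m[y:y+h,x:x+w]=q[y:y+h,x:x+w];return m
def circ(x,y,z,r,n=48):
    a=np.linspace(0,2*np.pi,n,endpoint=False);return np.c_[x+r*np.cos(a),y+r*np.sin(a),0*a+z]
def hull(n,x,y,zf,parts):
    return cv2.convexHull(np.vstack([proj(n,circ(x,y,zf+z,r)) for z,r in parts]).astype(np.float32))[:,0]
E
python3 - <<'E'
from h import *
s=cv2.imread("pics/side0.png");t=cv2.imread("pics/top0.png")
# crop->px
def cs(u,v,ox,oy,sx=0):return np.array([(u-sx+.5)/4-.5+ox,(v+.5)/4-.5+oy])
print("back rim top z245",back("top",cs(739,180.5,280,235,400),245))
corn=[cs(437,256,125,190,400),cs(470,323,125,190,400),cs(780,158,125,190,400),cs(746,92,125,190,400)]
B=[back("top",c,70) for c in corn]
print(np.round(B,1)); print([round(float(np.linalg.norm(B[i]-B[(i+1)%4])),1) for i in range(4)])
cs2=[cs(50,147,160,135),cs(351,215,160,135),cs(313,262,160,135)]
B2=[back("side",c,70) for c in cs2];print(np.round(B2,1))
# silhouettes: fit green mask bounding via hull IoU
def fit(roi_s,roi_t,zf,x0):
    from scipy.optimize import minimize
    ms={"side":green(s,roi_s),"top":green(t,roi_t)}
    parts=[(0,20),(3,20),(40,22),(65,24.5),(50,24.5)]
    def mk(n,x,y):
        m=np.zeros((420*4,560*4),np.uint8)
        for pp in ([(40,18),(45,24),(65,24.5)],[(0,20),(3,20)]):
            cv2.fillConvexPoly(m,np.round((hull(n,x,y,zf,pp)+.5)*4-.5).astype(np.int32),1)
        return cv2.resize(m.astype(np.float32),(560,420),interpolation=cv2.INTER_AREA)
    for names in(["side"],["top"],["side","top"]):
        f=lambda v:sum(np.abs(mk(n,*v)-ms[n]).sum() for n in names)
        r=minimize(f,x0,method="Nelder-Mead",options=dict(initial_simplex=[x0,x0+[8,0],x0+[0,8]],xatol=.1))
        print(names,r.x.round(1),r.fun.round(1),ms[names[0]].sum())
fit((225,250,60,60),(340,260,45,45),180,back("top",(364.4,280),245)[:2])
fit((170,140,40,45),(130,230,45,45),70,back("top",(149,251.5),135)[:2])
E
```

```text
back rim top z245 [ 475.11514563 -186.12548075  245.        ]
[[523.9 295.5  70. ]
 [486.3 275.6  70. ]
 [578.  101.7  70. ]
 [615.7 121.4  70. ]]
[42.5, 196.6, 42.6, 196.8]
[[484.9 271.3  70. ]
 [616.1 119.6  70. ]
 [578.7  99.6  70. ]]
['side'] [ 474.7 -190.1] 67.1 946
['top'] [ 475.1 -185.8] 28.4 677
['side', 'top'] [ 475.5 -187.9] 177.6 946
['side'] [528.6 241.2] 56.4 476
['top'] [528.6 243.4] 59.4 482
['side', 'top'] [528.7 242.8] 119.0 476
```

```bash
cat >> h.py <<'E'
from scipy.spatial.transform import Rotation as Ro
from bench import read_state
def shift(target,jaw=None):
    s=read_state();R=Ro.from_quat(s["ee_rot"]).as_matrix()
    d=R.T@(np.array(target,float)-s["position"])/1000
    y=None
    if jaw is not None:
        a=np.arctan2(R[1,1],R[0,1]);e=(jaw-a+np.pi/2)%np.pi-np.pi/2;y=-np.degrees(e)
    print("t",round(s["clock"],2),"pos",s["position"].round(1),"jawang",round(float(np.arctan2(R[1,1],R[0,1])),3),"q",s["joints"].round(2),"F",s["contact_force"].round(1),"T",s["wrist_torque"].round(2),"w",round(float(s["gripper_width"]),1))
    print("shift",d.round(4),"yaw",y)
E
python3 -c "
from h import *
shift([475,-188,300],0.487)"
```

```text
t 0.1 pos [272.6 561.8 230.3] jawang -2.023 q [ 1.38  0.39  0.01 -0.   -1.19 -0.26] F [-1.2 -0.6 -0.5] T [ 0.03 -0.03 -0.03] w 85.4
shift [ 0.5095  0.5863 -0.0685] yaw 36.20094473567655
```

>>> send_rows(
  translation=[
    [0.01,0.012,-0.04],
    [0.04,0.046,-0.07],
    [0.073,0.084,-0.07],
    [0.106,0.122,-0.07],
    [0.139,0.16,-0.07],
    [0.172,0.198,-0.07],
    [0.205,0.236,-0.07],
    [0.238,0.274,-0.07],
    [0.271,0.312,-0.07],
    [0.304,0.35,-0.07],
    [0.337,0.388,-0.07],
    [0.37,0.426,-0.07],
  ],
  yaw=[3,6,9,12,15,18,21,24,27,30,33,36.2],
  fingers=[0,0,0,0,0,0,0,0,0,0,0,0],
)

```text
clock: 1.3
position: [417.4, 21.9, 301.2]
ee_rot: [0.856, -0.516, 0.0, 0.001]
contact_force: [1.6, 1.0, -0.1]
gripper_width: 85.4
```

```bash
python3 -c "
from h import *
shift([475,-188,300],0.487)"
```

```text
t 1.3 pos [417.4  21.9 301.2] jawang -2.656 q [ 0.45 -0.03 -0.33  0.   -1.27  0.04] F [ 1.6  1.  -0.1] T [ 0.07 -0.17 -0.02] w 85.4
shift [0.2125 0.0469 0.0015] yaw -0.09466471212351017
```

>>> send_rows(
  translation=[
    [0.04,0.009,0],
    [0.08,0.018,0],
    [0.12,0.027,0],
    [0.155,0.035,0],
    [0.185,0.041,0],
    [0.205,0.045,0.001],
    [0.2125,0.047,0.0015],
    [0.2125,0.047,0.0015],
    [0.2125,0.047,0.0015],
  ],
  yaw=[0,0,0,0,0,0,0,0,0],
  fingers=[0,0,0,0,0,0,0,0,0],
)

```text
clock: 2.2
position: [474.6, -187.5, 299.9]
ee_rot: [0.856, -0.516, -0.0, 0.001]
contact_force: [0.0, 0.7, 0.7]
gripper_width: 85.5
```

Run:
```python
from h import *
from bench import get_image
shift([475,-188,212],0.487)
c=np.zeros((420,800,3),np.uint8)
s=get_image("side");t=get_image("top");cv2.imwrite("pics/s1.png",s);cv2.imwrite("pics/t1.png",t)
p=read_state()["position"]
print(proj("side",p),proj("top",p))
k=lambda im,x,y:cv2.resize(im[y:y+140,x:x+133],(399,420),interpolation=cv2.INTER_CUBIC)
c[:,:399]=k(s,190,190);c[:,400:799]=k(t,300,210)
cv2.imwrite("pics/c3.png",c)
```

```text
t 2.2 pos [ 474.6 -187.5  299.9] jawang -2.656 q [-0.06  0.14 -0.15  0.   -1.28  0.54] F [0.  0.7 0.7] T [0.03 0.03 0.02] w 85.5
shift [ 0.0006 -0.0002  0.0879] yaw -0.07822815626341069
[[256.80232256 253.83891801]] [[371.85094314 282.22947549]]
```

View pics/c3.png

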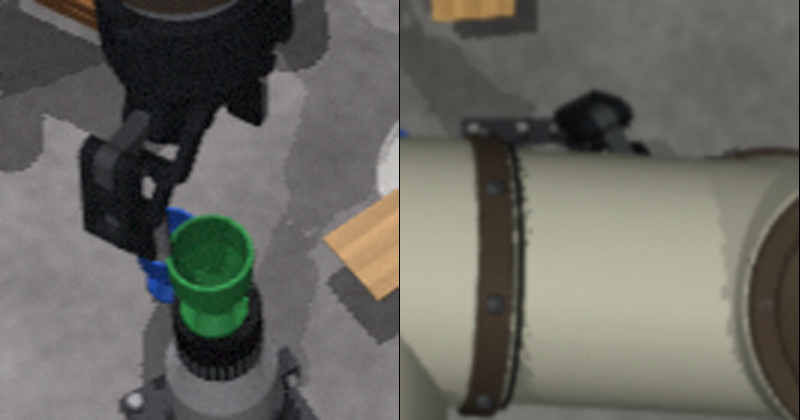

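Side view: the open jaws straddle the green cup's rim (side pixel 260,275), with the TCP projecting to (257,254) as expected. I'll descend to TCP z = 208 and close.

>>> send_rows(
  translation=[
    [0.0005,0,0.02],
    [0.0005,0,0.045],
    [0.0005,0,0.065],
    [0.0005,0,0.08],
    [0.0005,0,0.09],
    [0.0005,0,0.092],
    [0.0005,0,0.092],
    [0.0005,0,0.092],
  ],
  yaw=[0,0,0,0,0,0,0,0],
  fingers=[0,0,0,0,0,30,50,60],
)

```text
clock: 3.1
position: [475.6, -187.6, 209.2]
ee_rot: [0.857, -0.516, 0.001, 0.0]
contact_force: [-0.5, -0.1, -0.2]
gripper_width: 65.7
```

Run:
```python
from h import *
from bench import get_image
shift([475,-188,208],0.487)
c=np.zeros((420,800,3),np.uint8)
s=get_image("side");cv2.imwrite("pics/s2.png",s)
k=lambda im,x,y:cv2.resize(im[y:y+140,x:x+133],(798,840),interpolation=cv2.INTER_CUBIC)
cv2.imwrite("pics/c4.png",k(s,190,220)[:600])
```

```text
t 3.1 pos [ 475.6 -187.6  209.2] jawang -2.655 q [-0.06  0.21 -0.3   0.   -1.06  0.54] F [-0.5 -0.1 -0.2] T [-0.03 -0.   -0.04] w 65.7
shift [0.     0.0007 0.0012] yaw 0.005154489608758827
```

View pics/c4.png

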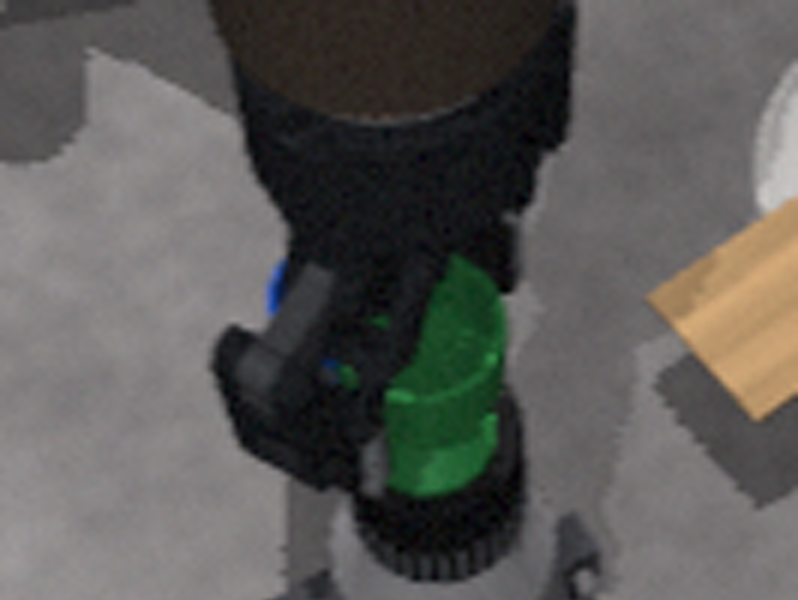

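The jaws stand either side of the bowl (crop around 440,400). Closing now.

>>> send_rows(
  translation=[
    [0,0,0],
    [0,0,0],
    [0,0,0],
    [0,0,0],
    [0,0,0],
    [0,0,0],
  ],
  yaw=[0,0,0,0,0,0],
  fingers=[75,90,105,120,140,150],
)

```text
clock: 3.75
position: [475.9, -187.9, 210.1]
ee_rot: [0.857, -0.516, 0.002, 0.0]
contact_force: [-0.9, -0.2, 6.4]
gripper_width: 45.6
```

>>> send_rows(
  translation=[
    [0,0,0],
    [0,0,0],
    [0,0,-0.01],
    [0,0,-0.025],
    [0,0,-0.045],
    [0,0,-0.065],
    [0,0,-0.08],
    [0,0,-0.08],
  ],
  yaw=[0,0,0,0,0,0,0,0],
  fingers=[150,150,150,150,150,150,150,150],
)

```text
clock: 4.55
position: [476.7, -187.9, 292.4]
ee_rot: [0.857, -0.516, 0.004, -0.001]
contact_force: [-0.4, -0.4, -0.5]
gripper_width: 45.6
```

Run:
```python
from h import *
from bench import get_image
shift([574,153,310],0.487)
s=get_image("side");cv2.imwrite("pics/s3.png",s)
k=lambda im,x,y:cv2.resize(im[y:y+140,x:x+133],(798,840),interpolation=cv2.INTER_CUBIC)
cv2.imwrite("pics/c5.png",k(s,190,190)[:600])
```

```text
t 4.55 pos [ 476.7 -187.9  292.4] jawang -2.654 q [-0.06  0.15 -0.17  0.   -1.25  0.54] F [-0.4 -0.4 -0.5] T [0.01 0.02 0.05] w 45.6
shift [-0.2556 -0.2457 -0.0179] yaw 0.025006692835845872
```

View pics/c5.png

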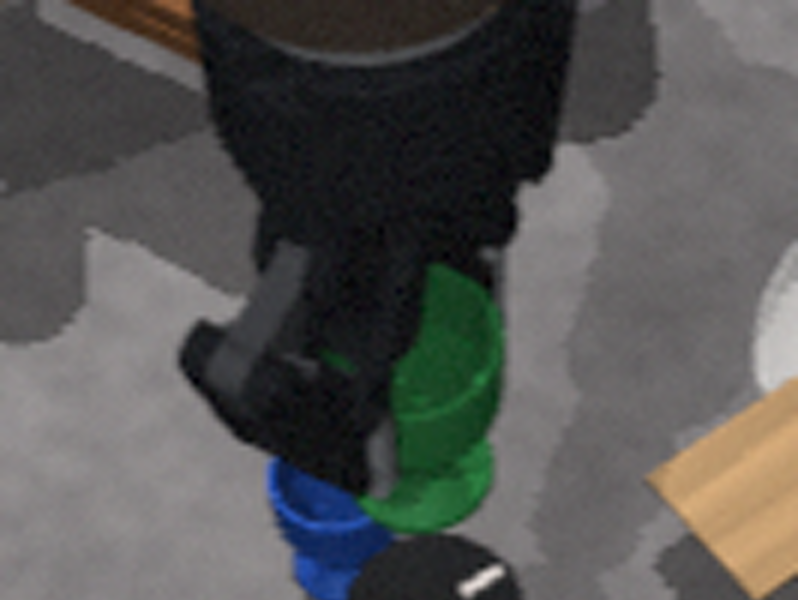

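The cup has come up with the gripper and is upright; its foot is at crop (430,500), and the cap with its white mark shows below at (480,580). I'll carry it to the stand.

>>> send_rows(
  translation=[
    [-0.02,-0.019,-0.005],
    [-0.05,-0.048,-0.005],
    [-0.08,-0.077,-0.005],
    [-0.11,-0.106,-0.005],
    [-0.14,-0.134,-0.005],
    [-0.17,-0.163,-0.005],
    [-0.2,-0.192,-0.005],
    [-0.225,-0.216,-0.005],
    [-0.242,-0.233,-0.005],
    [-0.252,-0.242,-0.005],
    [-0.2556,-0.2457,-0.005],
    [-0.2556,-0.2457,0],
  ],
  yaw=[0,0,0,0,0,0,0,0,0,0,0,0],
  fingers=[150,150,150,150,150,150,150,150,150,150,150,150],
)

```text
clock: 5.8
position: [573.5, 153.2, 290.3]
ee_rot: [0.857, -0.516, 0.003, -0.0]
contact_force: [-0.5, 0.3, -1.3]
gripper_width: 46.3
```

>>> send_rows(
  translation=[
    [0,0,0.02],
    [0,0,0.05],
    [0,0,0.085],
    [0,0,0.115],
    [0,0,0.135],
    [0,0,0.14],
    [0,0,0.14],
  ],
  yaw=[0,0,0,0,0,0,0],
  fingers=[150,150,150,150,150,150,150],
)

```text
clock: 6.5
position: [573.9, 151.7, 149.9]
ee_rot: [0.857, -0.516, 0.002, 0.0]
contact_force: [0.8, 0.0, -0.4]
gripper_width: 45.9
```

Run:
```python
from h import *
from bench import get_image
shift([574,153,99.5],0.487)
s=get_image("side");cv2.imwrite("pics/s4.png",s)
t=get_image("top");cv2.imwrite("pics/t4.png",t)
k=lambda im,x,y:cv2.resize(im[y:y+100,x:x+133],(798,600),interpolation=cv2.INTER_CUBIC)
cv2.imwrite("pics/c6.png",k(s,150,110))
cv2.imwrite("pics/c7.png",k(t,125,180))
```

```text
t 6.5 pos [573.9 151.7 149.9] jawang -2.655 q [ 0.53  0.4  -0.19  0.01 -0.98 -0.05] F [ 0.8  0.  -0.4] T [ 0.01 -0.02  0.02] w 45.9
shift [-0.0013 -0.0006  0.0504] yaw -0.04854318759039913
```

View pics/c6.png

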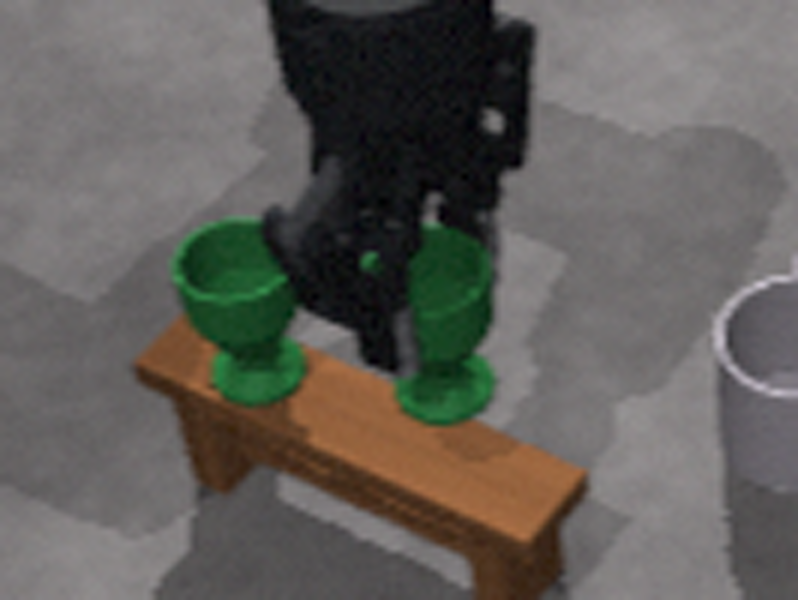

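View pics/t4.png

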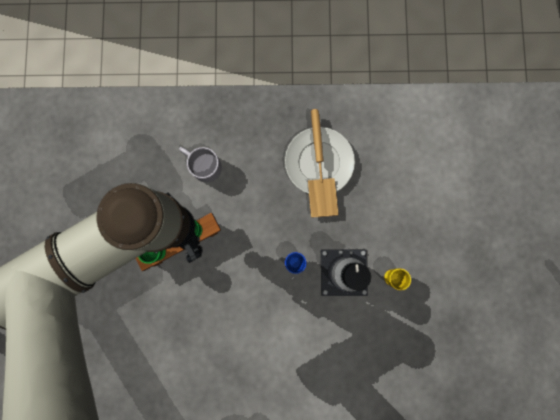

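Run:
```python
from h import *
def ext(x,y,z):
    p=(proj("side",circ(x,y,z,20,200))-[150,110]+.5)*6-.5
    return p[:,0].min().round(),p[:,0].max().round(),p[:,1].max().round()
print("twin pred",ext(528.7,242.8,70),"obs 211 304 403")
for z in(115,120,125):print("held pred",z,ext(573.9,151.7,z),"obs 398 495 424")
print("placed",ext(573.9,152.7,70))
f=lambda v:np.array(ext(v[0],v[1],70))
# stand line points
d=np.array([92,-174])/196.8
n=np.array([174,92])/196.8
for z,o in((70,(211,304,403)),(120,(398,495,424))):
    from scipy.optimize import minimize
    r=minimize(lambda v:sum((np.array(ext(v[0],v[1],z))-o)**2),[550,200],method="Nelder-Mead");print(z,r.x,r.fun)
```

```text
twin pred (np.float64(211.0), np.float64(308.0), np.float64(406.0)) obs 211 304 403
held pred 115 (np.float64(394.0), np.float64(496.0), np.float64(427.0)) obs 398 495 424
held pred 120 (np.float64(393.0), np.float64(495.0), np.float64(418.0)) obs 398 495 424
held pred 125 (np.float64(391.0), np.float64(494.0), np.float64(409.0)) obs 398 495 424
placed (np.float64(407.0), np.float64(505.0), np.float64(501.0))
70 [528.48834991 245.18455505] 5.0
120 [573.53511885 148.47275972] 13.0
```

The held cup hangs upright with its foot near z = 117 (foot at side crop 398–495, bottom 424), over the bare end of the stand. Lowering.

>>> send_rows(
  translation=[
    [-0.001,0,0.015],
    [-0.001,0,0.03],
    [-0.001,0,0.038],
    [-0.001,0,0.042],
    [-0.001,0,0.042],
  ],
  yaw=[0,0,0,0,0],
  fingers=[150,150,150,150,150],
)

```text
clock: 7.1
position: [575.1, 153.5, 110.0]
ee_rot: [0.857, -0.516, 0.004, -0.001]
contact_force: [0.5, 0.9, -0.5]
gripper_width: 45.8
```

Run:
```python
from h import *
from bench import get_image
shift([574,153,99.5],0.487)
s=get_image("side");cv2.imwrite("pics/s5.png",s)
k=lambda im,x,y:cv2.resize(im[y:y+75,x:x+100],(800,600),interpolation=cv2.INTER_CUBIC)
cv2.imwrite("pics/c8.png",k(s,165,140))
```

```text
t 7.1 pos [575.1 153.5 110. ] jawang -2.655 q [ 0.54  0.44 -0.23  0.01 -0.89 -0.05] F [ 0.5  0.9 -0.5] T [-0.    0.02  0.01] w 45.8
shift [-0.0001  0.0013  0.0105] yaw -0.0010992464267249491
```

View pics/c8.png

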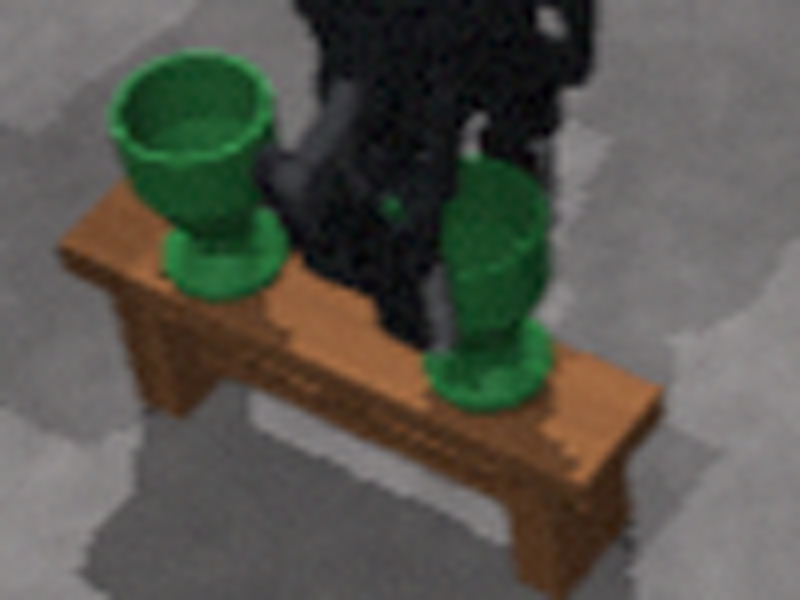

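The cup is upright just over the bare end. Its foot at (489,363) lies between the front and back edges of the top. I'll lower in small steps and watch the force.

>>> send_rows(
  translation=[
    [0,-0.001,0.002],
    [0,-0.001,0.004],
    [0,-0.001,0.005],
    [0,-0.001,0.006],
    [0,-0.001,0.006],
  ],
  yaw=[0,0,0,0,0],
  fingers=[150,150,150,150,150],
)

```text
clock: 7.65
position: [576.3, 154.1, 104.4]
ee_rot: [0.857, -0.516, 0.004, -0.002]
contact_force: [0.5, 0.2, -0.3]
gripper_width: 45.5
```

>>> send_rows(
  translation=[
    [0,0,0.001],
    [0,0,0.002],
  ],
  yaw=[0,0],
  fingers=[150,150],
)

```text
clock: 7.85
position: [576.7, 154.0, 104.2]
ee_rot: [0.857, -0.515, 0.004, -0.002]
contact_force: [-3.2, -0.9, 11.3]
gripper_width: 45.8
```

>>> send_rows(
  translation=[
    [0,0,-0.0005],
    [0,0,-0.0005],
    [0,0,-0.0005],
    [0,0,-0.0005],
    [0,0,-0.0005],
    [0,0,-0.0005],
    [0,0,-0.0005],
  ],
  yaw=[0,0,0,0,0,0,0],
  fingers=[140,125,110,90,70,40,10],
)

```text
clock: 8.55
position: [576.7, 153.9, 104.6]
ee_rot: [0.857, -0.515, 0.004, -0.002]
contact_force: [0.0, 0.2, -0.2]
gripper_width: 82.0
```

Run:
```python
from h import *
from bench import get_image
shift([574,153,99.5],0.487)
s=get_image("side");cv2.imwrite("pics/s6.png",s)
k=lambda im,x,y:cv2.resize(im[y:y+75,x:x+100],(800,600),interpolation=cv2.INTER_CUBIC)
cv2.imwrite("pics/c9.png",k(s,165,140))
```

```text
t 8.55 pos [576.7 153.9 104.6] jawang -2.654 q [ 0.54  0.45 -0.24  0.01 -0.88 -0.05] F [ 0.   0.2 -0.2] T [-0.06  0.05  0.02] w 82.0
shift [-0.0005  0.0028  0.0051] yaw 0.059119367948039334
```

View pics/c9.png

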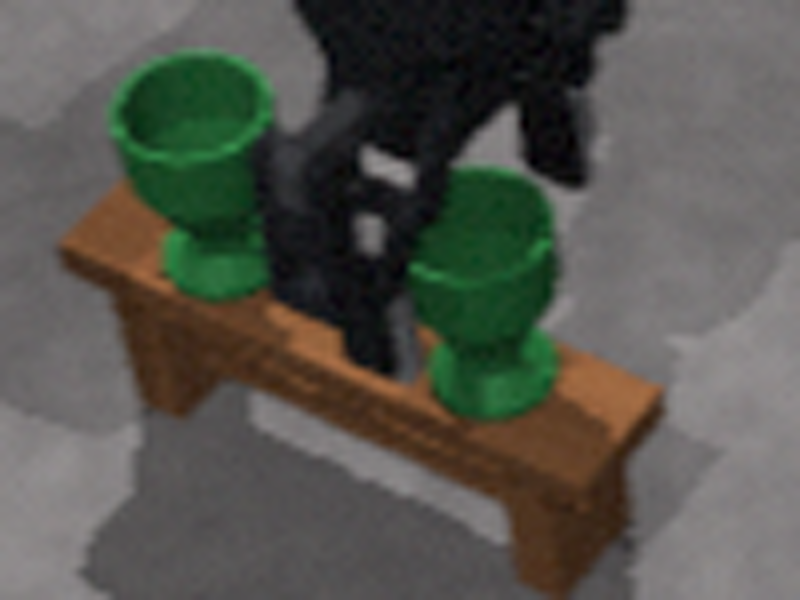

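Released: the cup stands upright on the bare end (rim 410–555, foot centre at 493,370). Going up; I'll measure the cap from the pictures already taken.

>>> send_rows(
  translation=[
    [0,0,-0.01],
    [0,0,-0.03],
    [0,0,-0.06],
    [0,0,-0.1],
    [0,0,-0.14],
    [0,0,-0.165],
    [0,0,-0.175],
  ],
  yaw=[0,0,0,0,0,0,0],
  fingers=[0,0,0,0,0,0,0],
)

```text
clock: 9.3
position: [576.1, 154.6, 284.0]
ee_rot: [0.857, -0.515, 0.007, -0.005]
contact_force: [0.7, 0.4, -0.8]
gripper_width: 85.1
```

Run:
```python
from h import *
s=cv2.imread("pics/s4.png");t=cv2.imread("pics/t4.png")
c=np.zeros((560,800,3),np.uint8)
k=lambda im,x,y:cv2.resize(im[y:y+70,x:x+50],(400,560),interpolation=cv2.INTER_CUBIC)
c[:,:400]=k(s,236,270);c[:,400:]=k(t,330,240)
cv2.imwrite("pics/c10.png",c)
for x,y in((475.5,-188),):
    for n,o,ox in(("side",(236,270),0),("top",(330,240),400)):
        for z in(180,):
            p=(proj(n,circ(x,y,z,27,200))-o+.5)*8-.5+[ox,0];print(n,p.min(0),p.max(0))
```

```text
side [77.66739938 63.66751053] [324.64229856 286.06429356]
top [520.78830725 190.93664447] [741.24171481 413.52367126]
```

View pics/c10.png

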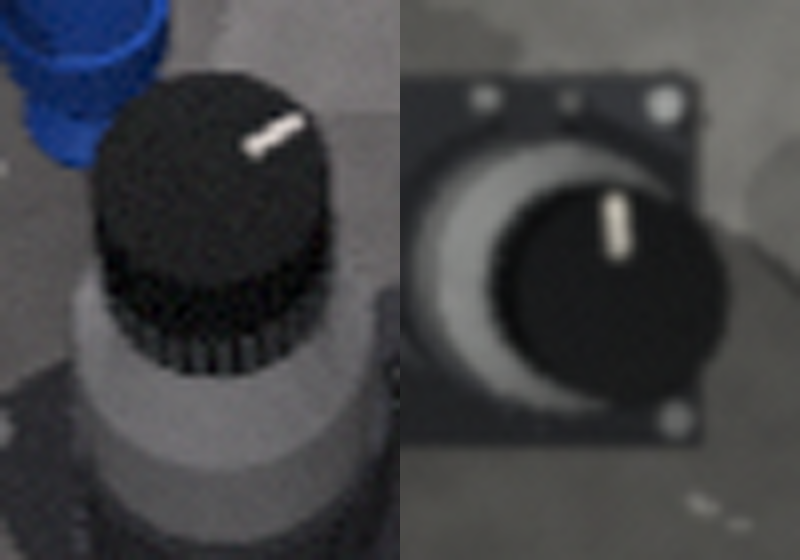

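Run:
```python
from h import *
a=np.array([(211+.5)/8-.5+236,(178.5+.5)/8-.5+270]);b=np.array([(617-400+.5)/8-.5+330,(296+.5)/8-.5+240])
print(back("side",a,180),back("top",b,180),tri(a,b))
shift([477,-186,280])
```

```text
[ 476.54905451 -190.42059383  180.        ] [ 476.92907618 -184.62207071  180.        ] (array([ 477.50111888, -186.52438834,  172.47454413]), array([-0.50800205,  0.06708126,  0.23242366, -0.5263301 ]))
t 9.3 pos [576.1 154.6 284. ] jawang -2.653 q [ 0.54  0.3   0.01  0.01 -1.27 -0.05] F [ 0.7  0.4 -0.8] T [ 0.04  0.06 -0.01] w 85.1
shift [0.2543 0.2473 0.002 ] yaw None
```

>>> send_rows(
  translation=[
    [0.02,0.02,0],
    [0.052,0.05,0],
    [0.085,0.082,0],
    [0.118,0.114,0],
    [0.15,0.146,0],
    [0.18,0.175,0],
    [0.207,0.201,0],
    [0.23,0.223,0],
    [0.244,0.237,0],
    [0.252,0.245,0],
    [0.255,0.248,0],
    [0.255,0.248,0],
  ],
  yaw=[-5,-10,-15,-20,-25,-30,-35,-40,-45,-50,-55,-59],
  fingers=[0,0,0,0,0,0,0,0,0,0,0,0],
)

```text
clock: 10.5
position: [475.8, -187.5, 281.0]
ee_rot: [1.0, -0.026, 0.007, -0.001]
contact_force: [0.4, -0.5, 0.0]
gripper_width: 85.4
```

Run:
```python
from h import *
from bench import get_image
shift([477,-187,145.2],np.pi/2)
s=get_image("side");cv2.imwrite("pics/s7.png",s)
t=get_image("top");cv2.imwrite("pics/t7.png",t)
c=np.zeros((600,800,3),np.uint8)
c[:,:400]=cv2.resize(s[190:340,220:320],(400,600),interpolation=cv2.INTER_CUBIC)
c[:400,400:]=cv2.resize(t[200:300,125:225],(400,400),interpolation=cv2.INTER_CUBIC)
cv2.imwrite("pics/c11.png",c)
```

```text
t 10.5 pos [ 475.8 -187.5  281. ] jawang -1.622 q [-0.06  0.15 -0.19 -0.   -1.22  1.58] F [ 0.4 -0.5  0. ] T [ 0.04  0.04 -0.  ] w 85.4
shift [-0.0007 -0.0003  0.1358] yaw -2.9367231507112854
```

View pics/c11.png

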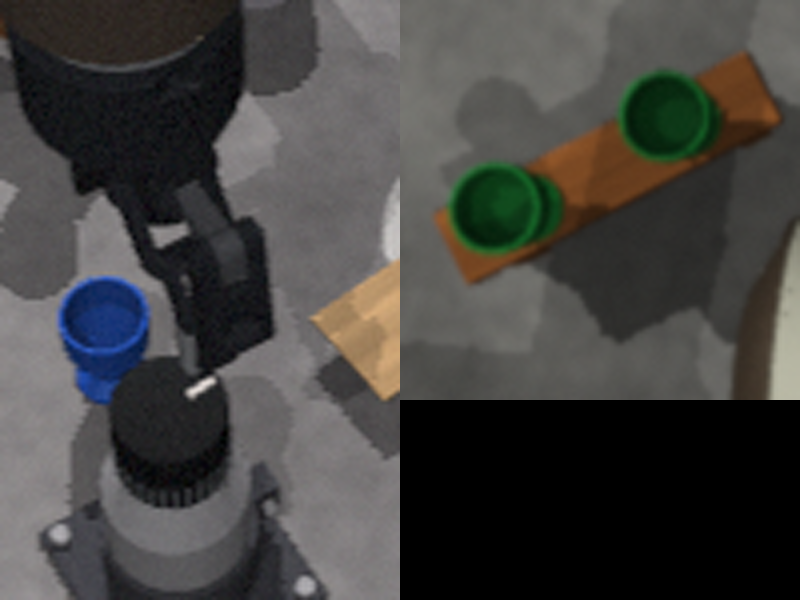

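The cup still stands on the bare end in the top view (rim at crop 665,115), and the twin has not moved. In the side view the cap lies straight below the jaws. Descending to the head, TCP z = 145.

>>> send_rows(
  translation=[
    [0,0,0.02],
    [0,0,0.05],
    [-0.0007,0,0.08],
    [-0.0007,0,0.105],
    [-0.0007,0,0.122],
    [-0.0007,0,0.132],
    [-0.0007,0,0.1358],
    [-0.0007,0,0.1358],
  ],
  yaw=[0,0,0,0,0,0,0,0],
  fingers=[0,0,0,0,0,0,20,40],
)

```text
clock: 11.4
position: [477.3, -186.7, 145.3]
ee_rot: [1.0, -0.027, 0.007, -0.001]
contact_force: [0.2, 0.6, 0.4]
gripper_width: 72.2
```

Run:
```python
from h import *
from bench import get_image
shift([477,-187,145.2],-1.622)
s=get_image("side");cv2.imwrite("pics/s8.png",s)
cv2.imwrite("pics/c12.png",cv2.resize(s[240:340,200:333],(798,600),interpolation=cv2.INTER_CUBIC))
```

```text
t 11.4 pos [ 477.3 -186.7  145.3] jawang -1.625 q [-0.06  0.27 -0.39 -0.   -0.89  1.58] F [0.2 0.6 0.4] T [-0.03 -0.02  0.05] w 72.2
shift [-0.0003  0.0003  0.0001] yaw -0.1566478719777052
```

View pics/c12.png

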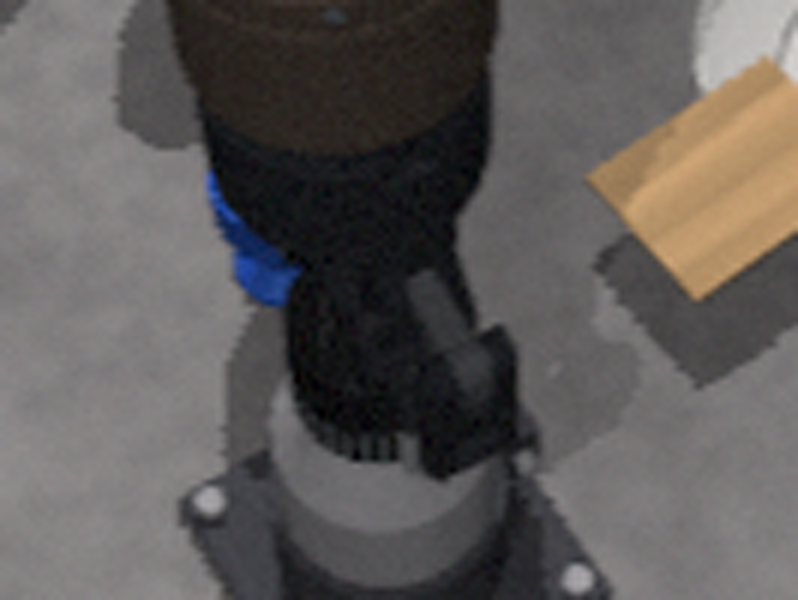

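The jaws straddle the head. Closing slowly and watching the lateral force.

>>> send_rows(
  translation=[
    [0,0,0],
    [0,0,0],
    [0,0,0],
    [0,0,0],
  ],
  yaw=[0,0,0,0],
  fingers=[60,75,85,90],
)

```text
clock: 11.85
position: [477.9, -186.8, 146.2]
ee_rot: [1.0, -0.027, 0.008, -0.001]
contact_force: [0.8, -0.4, -0.4]
gripper_width: 55.3
```

>>> send_rows(
  translation=[
    [0,0,0],
    [0,0,0],
    [0,0,0],
  ],
  yaw=[0,0,0],
  fingers=[95,100,110],
)

```text
clock: 12.15
position: [477.9, -186.9, 146.6]
ee_rot: [1.0, -0.027, 0.008, -0.001]
contact_force: [-1.0, 1.1, 3.5]
gripper_width: 52.4
```

Run:
```python
from h import *
shift([477,-187,145.2],-1.622)
```

```text
t 12.15 pos [ 477.9 -186.9  146.6] jawang -1.624 q [-0.06  0.27 -0.39 -0.   -0.89  1.58] F [-1.   1.1  3.5] T [0.19 0.29 0.01] w 52.4
shift [-0.0009  0.0002  0.0014] yaw -0.1389934464881789
```

>>> send_rows(
  translation=[
    [0,0,0.0005],
    [0,0,0.0005],
    [0,0,0.0005],
    [0,0,0.0005],
    [0,0,0.0005],
  ],
  yaw=[0,0,-2,-4,-6],
  fingers=[130,150,150,150,150],
)

```text
clock: 12.65
position: [478.7, -187.0, 146.7]
ee_rot: [1.0, 0.026, 0.009, -0.0]
contact_force: [-0.6, 1.1, 3.4]
gripper_width: 52.7
```

Run:
```python
from h import *
shift([477,-187,145.2],-1.622)
```

```text
t 12.65 pos [ 478.7 -187.   146.7] jawang -1.518 q [-0.06  0.27 -0.39 -0.   -0.89  1.68] F [-0.6  1.1  3.4] T [0.27 0.01 0.01] w 52.7
shift [-0.0017 -0.      0.0014] yaw 5.951377508130376
```

>>> send_rows(
  translation=[
    [-0.001,0,0],
    [-0.001,0,0],
    [-0.001,0,0],
    [-0.001,0,0],
  ],
  yaw=[-2,-4,-6,-6],
  fingers=[150,150,150,150],
)

```text
clock: 13.05
position: [478.3, -187.0, 146.7]
ee_rot: [0.997, 0.079, 0.01, 0.0]
contact_force: [0.8, 1.1, 0.7]
gripper_width: 52.0
```

Run:
```python
from h import *
shift([477,-187,145.2],-1.622)
```

```text
t 13.05 pos [ 478.3 -187.   146.7] jawang -1.413 q [-0.06  0.27 -0.39 -0.   -0.89  1.79] F [0.8 1.1 0.7] T [ 0.21 -0.2  -0.  ] w 52.0
shift [-0.0014 -0.0002  0.0015] yaw 11.952275870739903
```

>>> send_rows(
  translation=[
    [-0.001,0,0],
    [-0.001,0,0],
    [-0.001,0,0],
    [-0.001,0,0],
  ],
  yaw=[-2,-4,-5,-5],
  fingers=[150,150,150,150],
)

```text
clock: 13.45
position: [477.8, -187.1, 146.7]
ee_rot: [0.993, 0.122, 0.01, 0.001]
contact_force: [1.6, 1.5, 1.1]
gripper_width: 52.2
```

Run:
```python
from h import *
shift([477,-187,145.2],-1.622)
```

```text
t 13.45 pos [ 477.8 -187.1  146.7] jawang -1.327 q [-0.06  0.27 -0.4  -0.   -0.88  1.87] F [1.6 1.5 1.1] T [ 0.19 -0.29  0.05] w 52.2
shift [-0.0008 -0.0003  0.0015] yaw 16.925611796486386
```

0.30 rad so far, with torque about 0.05 N m. I'll go on in 3° steps.

>>> send_rows(
  translation=[
    [0,0,0],
    [0,0,0],
    [0,0,0],
  ],
  yaw=[-1.5,-3,-3],
  fingers=[150,150,150],
)

```text
clock: 13.75
position: [477.8, -187.1, 146.7]
ee_rot: [0.989, 0.148, 0.01, 0.001]
contact_force: [0.5, 0.5, 0.9]
gripper_width: 52.5
```

Run:
```python
from h import *
shift([477,-187,145.2],-1.622)
```

```text
t 13.75 pos [ 477.8 -187.1  146.7] jawang -1.274 q [-0.06  0.27 -0.4  -0.   -0.88  1.93] F [0.5 0.5 0.9] T [ 0.27 -0.2   0.02] w 52.5
shift [-0.0008 -0.0003  0.0015] yaw 19.96339673986919
```

>>> send_rows(
  translation=[
    [0,0,0],
    [0,0,0],
    [0,0,0],
  ],
  yaw=[-1.5,-3,-3],
  fingers=[150,150,150],
)

```text
clock: 14.05
position: [477.8, -187.1, 146.7]
ee_rot: [0.985, 0.174, 0.01, 0.001]
contact_force: [0.3, 1.2, 1.9]
gripper_width: 52.5
```

Run:
```python
from h import *
shift([477,-187,145.2],-1.622)
```

```text
t 14.05 pos [ 477.8 -187.1  146.7] jawang -1.22 q [-0.06  0.27 -0.4  -0.   -0.88  1.98] F [0.3 1.2 1.9] T [ 0.22 -0.25 -0.01] w 52.5
shift [-0.0008 -0.0004  0.0015] yaw 23.008050963550026
```

Past 0.35 rad with no stop, so this (counter-clockwise from above) is the freeing direction. Continuing.

>>> send_rows(
  translation=[
    [0,0,0],
    [0,0,0],
    [0,0,0],
    [0,0,0],
    [0,0,0],
  ],
  yaw=[-2,-4,-6,-8,-8],
  fingers=[150,150,150,150,150],
)

```text
clock: 14.55
position: [477.9, -187.1, 146.8]
ee_rot: [0.97, 0.243, 0.01, 0.002]
contact_force: [1.2, 1.4, 2.0]
gripper_width: 52.4
```

Run:
```python
from h import *
shift([477,-187,145.2],-1.622)
```

```text
t 14.55 pos [ 477.9 -187.1  146.8] jawang -1.081 q [-0.06  0.27 -0.4  -0.   -0.88  2.12] F [1.2 1.4 2. ] T [ 0.21 -0.13  0.  ] w 52.4
shift [-0.0007 -0.0005  0.0015] yaw 31.011150425337675
```

>>> send_rows(
  translation=[
    [0,0,0],
    [0,0,0],
    [0,0,0],
    [0,0,0],
    [0,0,0],
  ],
  yaw=[-2,-4,-6,-8,-8],
  fingers=[150,150,150,150,150],
)

```text
clock: 15.05
position: [477.9, -187.2, 146.8]
ee_rot: [0.951, 0.309, 0.01, 0.003]
contact_force: [0.7, 0.6, 1.1]
gripper_width: 52.4
```

Run:
```python
from h import *
from bench import get_image
shift([477,-187,145.2],-1.622)
s=get_image("side");t=get_image("top")
c=np.zeros((600,800,3),np.uint8)
c[:,:400]=cv2.resize(s[230:380,220:320],(400,600),interpolation=cv2.INTER_CUBIC)
c[:400,400:]=cv2.resize(t[230:330,310:410],(400,400),interpolation=cv2.INTER_CUBIC)
cv2.imwrite("pics/c13.png",c)
```

```text
t 15.05 pos [ 477.9 -187.2  146.8] jawang -0.942 q [-0.06  0.27 -0.4  -0.   -0.88  2.26] F [0.7 0.6 1.1] T [ 0.19 -0.17 -0.01] w 52.4
shift [-0.0007 -0.0007  0.0016] yaw 38.97148093772212
```

View pics/c13.png

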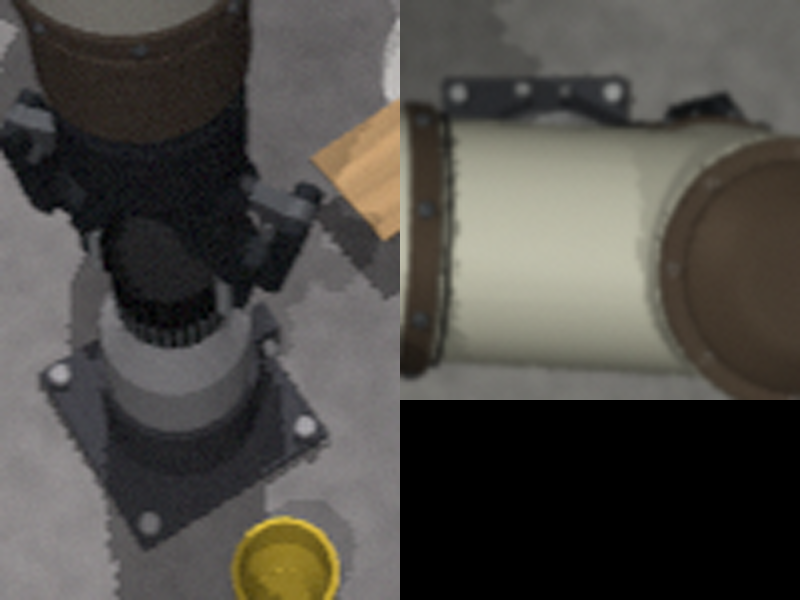

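0.68 rad so far with no torque. On by 4° at a time.

>>> send_rows(
  translation=[
    [0,0,0],
    [0,0,0],
    [0,0,0],
    [0,0,0],
  ],
  yaw=[-2,-4,-6,-6],
  fingers=[150,150,150,150],
)

```text
clock: 15.55
position: [477.9, -187.2, 146.8]
ee_rot: [0.934, 0.358, 0.01, 0.003]
contact_force: [0.6, 1.1, 1.2]
gripper_width: 52.4
```

Run:
```python
from h import *
shift([477,-187,145.2],-1.622)
```

```text
t 15.55 pos [ 477.9 -187.2  146.8] jawang -0.838 q [-0.06  0.27 -0.4  -0.   -0.88  2.36] F [0.6 1.1 1.2] T [ 0.28 -0.18 -0.01] w 52.4
shift [-0.0005 -0.0008  0.0016] yaw 44.89971280491487
```

>>> send_rows(
  translation=[
    [0,0,0],
    [0,0,0],
    [0,0,0],
    [0,0,0],
  ],
  yaw=[-1.5,-3,-5,-5],
  fingers=[150,150,150,150],
)

```text
clock: 15.95
position: [477.9, -187.2, 146.8]
ee_rot: [0.917, 0.399, 0.009, 0.004]
contact_force: [0.6, 0.9, 1.7]
gripper_width: 52.4
```

Run:
```python
from h import *
shift([477,-187,145.2],-1.622)
```

```text
t 15.95 pos [ 477.9 -187.2  146.8] jawang -0.751 q [-0.06  0.27 -0.4  -0.   -0.88  2.45] F [0.6 0.9 1.7] T [ 0.25 -0.23 -0.06] w 52.4
shift [-0.0005 -0.0008  0.0016] yaw 49.92553770806387
```

>>> send_rows(
  translation=[
    [0,0,0],
    [0,0,0],
    [0,0,0],
  ],
  yaw=[-1.5,-2.5,-2.5],
  fingers=[150,150,150],
)

```text
clock: 16.25
position: [477.8, -187.2, 146.8]
ee_rot: [0.908, 0.419, 0.009, 0.004]
contact_force: [1.6, 1.0, 2.0]
gripper_width: 52.5
```

Run:
```python
from h import *
shift([477,-187,145.2],-1.622)
```

```text
t 16.25 pos [ 477.8 -187.2  146.8] jawang -0.707 q [-0.06  0.27 -0.4  -0.   -0.88  2.49] F [1.6 1.  2. ] T [ 0.34 -0.17 -0.13] w 52.5
shift [-0.0004 -0.0008  0.0016] yaw 52.42634884701094
```

Torque has started to show (−0.13 N m) at 0.92 rad. Lift test of 4 mm.

>>> send_rows(
  translation=[
    [0,0,-0.001],
    [0,0,-0.002],
    [0,0,-0.003],
    [0,0,-0.004],
  ],
  yaw=[0,0,0,0],
  fingers=[150,150,150,150],
)

```text
clock: 16.65
position: [477.6, -187.2, 150.6]
ee_rot: [0.908, 0.419, 0.009, 0.004]
contact_force: [2.1, 0.2, -3.4]
gripper_width: 52.8
```

Run:
```python
from h import *
p=read_state()["position"]
shift(p+[-.5,0,40],-.707)
```

```text
t 16.65 pos [ 477.6 -187.2  150.6] jawang -0.707 q [-0.06  0.26 -0.39 -0.   -0.89  2.49] F [ 2.1  0.2 -3.4] T [-0.02 -0.53 -0.12] w 52.8
shift [ 0.0002  0.0002 -0.04  ] yaw -0.009849196904616542
```

>>> send_rows(
  translation=[
    [0,0,-0.0015],
    [0,0,-0.003],
    [0,0,-0.0045],
    [0,0,-0.006],
  ],
  yaw=[0,0,0,0],
  fingers=[150,150,150,150],
)

```text
clock: 17.05
position: [477.5, -187.2, 156.8]
ee_rot: [0.908, 0.419, 0.009, 0.004]
contact_force: [1.1, 0.2, -2.3]
gripper_width: 52.6
```

Run:
```python
from h import *
from bench import get_image
p=read_state()["position"]
shift(p+[-.5,0,40],-.707)
s=get_image("side");cv2.imwrite("pics/s14.png",s)
cv2.imwrite("pics/c14.png",cv2.resize(s[250:350,200:333],(798,600),interpolation=cv2.INTER_CUBIC))
```

```text
t 17.05 pos [ 477.5 -187.2  156.8] jawang -0.707 q [-0.06  0.26 -0.38 -0.   -0.91  2.49] F [ 1.1  0.2 -2.3] T [ 0.04 -0.56 -0.06] w 52.6
shift [ 0.0002  0.0002 -0.04  ] yaw 0.0008454154593525112
```

View pics/c14.png

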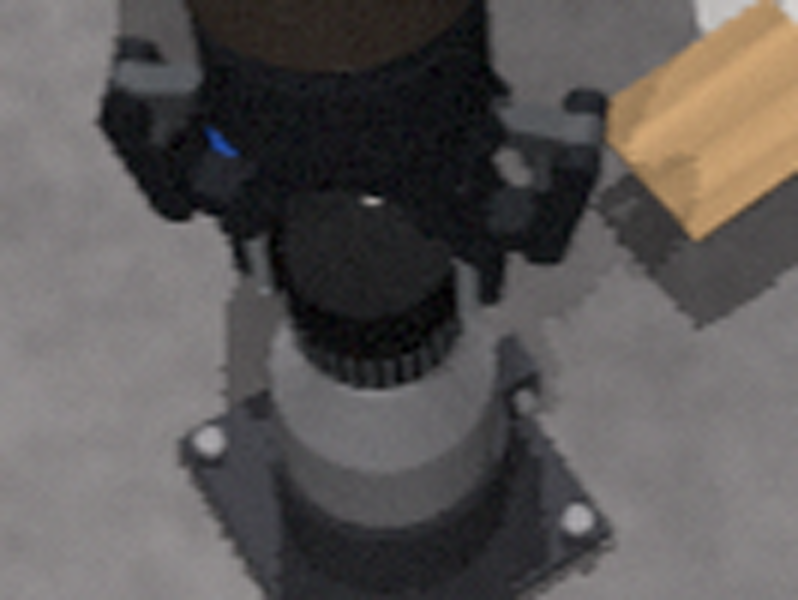

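The cap is rising with the gripper (skirt visible at crop 380,370; the white mark has turned with the jaws to 370,200). Lifting on, straight up.

>>> send_rows(
  translation=[
    [0,0,-0.003],
    [0,0,-0.008],
    [0,0,-0.014],
    [0,0,-0.02],
    [0,0,-0.026],
    [0,0,-0.03],
    [0,0,-0.031],
    [0,0,-0.031],
    [0,0,-0.031],
  ],
  yaw=[0,0,0,0,0,0,0,0,0],
  fingers=[150,150,150,150,150,150,150,150,150],
)

```text
clock: 18.0
position: [476.7, -187.2, 187.8]
ee_rot: [0.908, 0.419, 0.009, 0.004]
contact_force: [-0.4, 0.3, -0.8]
gripper_width: 52.4
```

Run:
```python
from h import *
from bench import get_image
p=read_state()["position"]
shift(p+[0,0,0],-.707)
s=get_image("side");t=get_image("top");cv2.imwrite("pics/s15.png",s);cv2.imwrite("pics/t15.png",t)
c=np.zeros((600,800,3),np.uint8)
c[:,:400]=cv2.resize(s[230:380,220:320],(400,600),interpolation=cv2.INTER_CUBIC)
c[:300,400:]=cv2.resize(s[130:230,160:293],(400,300),interpolation=cv2.INTER_CUBIC)
c[300:,400:]=cv2.resize(t[190:290,125:258],(400,300),interpolation=cv2.INTER_CUBIC)
cv2.imwrite("pics/c15.png",c)
```

```text
t 18.0 pos [ 476.7 -187.2  187.8] jawang -0.707 q [-0.06  0.22 -0.34 -0.   -0.99  2.49] F [-0.4  0.3 -0.8] T [ 0.01 -0.01 -0.02] w 52.4
shift [0. 0. 0.] yaw 0.0035863261635482
```

View pics/c15.png

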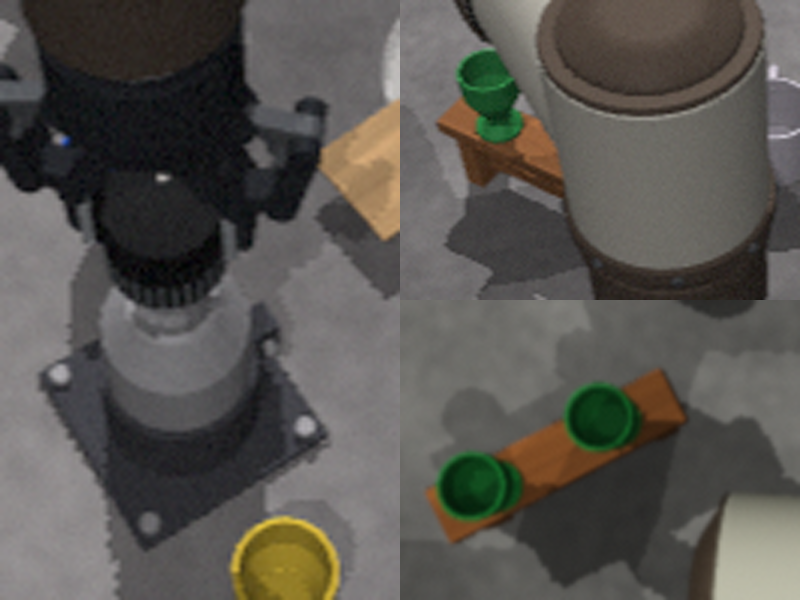

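The cap is held clear of the bare neck (skirt at crop 165,285; neck and mouth at 165,315), 41 mm above where it sat. Both green cups stand upright on the stand. Handing in.

```bash
python3 -c "
from bench import *
print(job_done());s=read_state();print(s['clock'],s['position'],s['gripper_width'])"
```

```text
the job is handed in; nothing more can be done
None
the job is handed in; nothing more can be done
```

The job is done and handed in at 18.1 s on the robot's clock, with the cap off and held above the open flask.

- **Egg cup:** I took the green cup off the cap, stood it upright on the bare end of the stand and let go. The last top view shows it upright beside its untouched twin. By my measurements it sits about 2 mm off the stand's centre line, with the foot fully on the top.
- **Thread:** I turned the cap counter-clockwise from above, and it passed 0.35 rad without a stop, so this was the loosening direction. It came free after about 0.92 rad, where a light resistance (0.13 N m) began. The other direction was not needed.
- **Cap:** I lifted it straight up and it is still gripped, about 41 mm above where it sat. Its skirt is roughly 25 mm clear of the mouth.

**Disagreements in the checks**
- The two cameras differed by up to 6 mm in the cap's y position. I used a value in between, and the low side forces on closing confirmed it.
- The gripper read 45.6 mm on the 49 mm bowl and 52.4 mm on the 54 mm cap. The bowl was probably gripped a little low, but both grips held.
- With the cap held, the vertical force read 0.8 N instead of the expected 1.6 N. That is about the size of the sensor noise, and the picture shows the cap in the jaws.

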